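# Load the drill jig and swing its leaf shut

## Task

Lay the longer wood block flat in the nest of the drill jig, lengthwise between the aluminium stops, and let go of it; then swing the jig's hinged blue leaf down over it by the red bar until the leaf is fully home, and let go. Leave the short block and the tape measure where they are.

Things in the scene. Friction and masses are not known exactly. Their poses are not given: they have to be found in the camera images.
- long_block_center (a point): Centre (half-way up, 15 mm over its underside) of the longer of the two loose pale wood blocks, 46 x 120 x 30 mm (x, y, z), lying flat on the bench; y runs along its length. To its right a fixed mesh screen, 255 mm high, stands on the bench at y = -0.33 m, from x = 0.48 to 0.93 m.
- drill_jig: Leaf drill jig, fixed to the bench. Origin: centre of the nest, on the underside of the base (bench height); z up, y along the nest towards the hinge. Dark base plate: x -55 to 55, y -83 to 107 mm, 12 mm thick. Leaf rests: two 12 mm posts at x = +-46, y = -40 mm, up to z = 44. Hinge cheeks, 16 x 18 mm, at x = +-46, y = 80 mm, up to z = 57.
- nest (a point): Centre of the nest floor, 12 mm over the jig's origin, same axes. Aluminium stops 14 mm high bound the nest: on each long side two (|y| 32 to 52 mm, inner faces at x = +-30 mm, 8 mm thick), so the middle of the sides is open for fingers; one at each end (inner faces at y = +-68). The block lies with its length along y, either way round, with 7 mm of play sideways, 8 mm endways.
- jig_leaf (a joint): Leaf angle about the hinge axis (along the jig's x, at y = 80, z = 48 mm of the jig). 0: level, home on its rests (hard stop), 2 mm over a seated block; grows as it swings up and back: 1.57 upright, 2.1 fully open. Starts leaning back past upright. Stiff hinge (0.4 N m): stays where left, 2 to 4 N at the bar moves it. Blue plate 104 mm wide, 8 mm thick, 8 to 130 mm from the axis.
- leaf_bar (a point): Middle of the red round bar (14 mm thick, 74 mm clear between its two side arms, along the jig's x), 200 mm from the hinge axis, 63 mm clear of the plate. At leaf angle a it is at y = 80 - 200 cos a, z = 48 + 200 sin a (mm, jig frame); closed, it is 120 mm in front of the nest centre, 48 mm over the bare bench. Pinch it from above, or push it.
- short_block: Bystander: shorter, wider pale wood block, 60 x 85 x 24 mm; origin at the centre of its underside.
- tape_measure: Bystander: yellow tape measure, 67 x 77 x 31 mm; origin at the centre of its underside.
Not all that is in view belongs to the job. Leave any black or orange look-alike of the part that bears long_block_center alone.

How it is judged:
By the outcome, as a careful person would: the job done as asked, in the order asked, and still so for the second after the job is handed in, with the robot touching nothing.
It also fails if it takes over 69 s, if anything falls off the work surface, if the arm or the gripper's body presses on something with over 40 N, if the wrist force passes 120 N, or if a joint passes its speed limit or range.

## Robot

A 6-joint arm with a two-finger parallel gripper is mounted at the origin on a cart in front of the work surface, level with it; the furniture and walls round the work are solid. World frame = base frame: x ahead of the robot, y to its left, z up, the work surface at z = 0. Lengths are in mm, angles in rad, forces in N, time in s.
With the tool pointing down it reaches from about 300 to 875 mm from the base axis. Payload 6.4 kg.
Tool frame: the origin (TCP) lies at the very end of the fingers, on their centre line; the grasp point (between the pads) lies 19 mm behind it; z points along the fingers, x is the direction in which the jaws open and shut, and the axes are right-handed (so a half turn about z gives the same grasp; the last joint's range is limited). The gripper opens to 88 mm and grips with 3 to 60 N. Pads are 18 mm wide; open, the fingers measure 123 mm over their backs; the gripper's body (75 mm by 187 mm) begins 45 mm behind the grasp point.
Start: joints at [-1.488, 0.181, 1.607, -0, 1.354, -0.206], TCP at [163.777, -551.197, 238.714] pointing down, gripper open.
Joint ranges: [-2.99, 2.99], [-0.89, 2.07], [0.3, 2.58], [-1.14, 4.28], [0, 2.63], [-3.12, 3.12]. Speed limits (rad/s): [2.57, 2.57, 3.01, 3.14, 3.14, 3.14].

## Interface

Orientations are given as a unit quaternion [w, x, y, z].
In Python, from rig import ctrl gives the robot as it stands.
- The arm moves only by the shell command python3 -m pendant 'ROWS' [FORCE]. ROWS is JSON, one flat list of numbers, 5 for each row, row after row: the opening in per cent of the stroke, from 0 (shut) to 100 (fully open), then the shift along the world's x, y, z in m, then the turn about the world's z in degrees. In form: [jaw, x, y, z, twist, jaw, x, y, z, twist, ...]. A call has 1 to 8 rows; each row is the pose to reach, as a shift and turn from the pose measured when the call began; what a row does not reach only later rows make up. A row lasts 1/12 s, in which the tool goes at most 41.7 mm and 7.16 degrees, less where a joint would pass 70% of its speed; a pose out of reach is approached as far as the arm can. A call with a gripper value outside its range is refused whole. The fingers move at their own pace and stop on an object; FORCE is the grip in N (left out, the last holds). Time passes only in rows, so rows that repeat a pose let the fingers close. It gives the time, the measured TCP pose, the force and the opening at its end, in the units of the state.
- ctrl.get_obs(): the state, without advancing time (a new reading comes with each control period).
- ctrl.capture(name): name is "scene" or "top"; returns a dict with "frame" (400x640x3 uint8, red, green, blue), "range_z" (400x640 float32, mm along the optical axis (not along the pixel's ray), 0 where there is no reading), "mtx" (3x3 intrinsics, pixels), "xyz" and "attitude" of the camera in the world. Camera axes: x right, y up, looking along -z (the intrinsics and any distortion apply to the point x, -y, -z); pixel columns grow to the right and rows downward; lengths in mm; the calibration is good to about 2 mm. A picture is of the moment at which its call begins.
- ctrl.close_job(): hands the job in, once; it reports no verdict.
The state is a dict: "clock": time; "joints": joint angles; "joint_velocities": joint speeds; "joint_efforts": joint torques, N m; "tool_pos": TCP position; "ee_rot": TCP orientation; "ft_force": force on the tool from outside, world axes, zero at the start; "torque": the same for the moment, N m; "grip_width": finger opening in mm.
Only numpy, scipy, OpenCV 4.12 (cv2) and the standard library are available. Lean on these libraries where they do the work, as an engineer would, in place of code of your own. Each camera call takes 0.05 s, during which the arm holds its last target. There are 200 camera calls.

## Working session

There is one attempt and no reset: what is moved stays moved. The work goes in short steps, Python scripts to look and compute and a shell command to move; the robot and the scene stay as the last step left them, time stands still between calls to the robot, and variables do not carry over. Pictures are saved under pics/ and viewed, about 8 in all and at most 12, crops included, and the job is handed in when it is done.

```bash
mkdir -p pics; cat > h.py <<'E'
import numpy as np,cv2
from scipy.spatial.transform import Rotation as R
from rig import ctrl
def cap(n,f=None):
    c=ctrl.capture(n)
    if f: cv2.imwrite('pics/'+f,c['frame'][:,:,::-1])
    return c
def pts(c):
    K=np.array(c['mtx']);v,u=np.mgrid[:400,:640];z=c['range_z']
    p=np.stack([(u-K[0,2])/K[0,0]*z,-(v-K[1,2])/K[1,1]*z,-z],-1)
    q=np.array(c['attitude'],float)
    r=R.from_matrix(q) if q.shape==(3,3) else R.from_quat(q[[1,2,3,0]])
    w=p.reshape(-1,3)@r.as_matrix().T+np.array(c['xyz']); w=w.reshape(400,640,3); w[z==0]=np.nan
    return w
E
python3 - <<'E'
from h import *
for n in('top','scene'):
    c=cap(n,n+'0.png');print(n,c.keys(),c['mtx'],c['xyz'],c['attitude']);w=pts(c);np.save(n+'0.npy',w)
    print(w[200,320],w[300,200])
print(ctrl.get_obs())
E
```

```text
top dict_keys(['frame', 'range_z', 'mtx', 'xyz', 'attitude']) [[383.30828242   0.         313.66193971]
 [  0.         383.30828242 204.93010803]
 [  0.           0.           1.        ]] [ 397.83391054 -185.84082365 1215.2819008 ] [-0.69607088 -0.04196476  0.04077845  0.71558466]
[ 555.96071954 -206.44108707    1.00947446] [253.22608499 175.8817732   -2.42626605]
scene dict_keys(['frame', 'range_z', 'mtx', 'xyz', 'attitude']) [[480.12286425   0.         314.6798886 ]
 [  0.         480.12286425 201.49717287]
 [  0.           0.           1.        ]] [-150.40641997  706.34864863  888.32692233] [-0.29586358 -0.13875931  0.43369647  0.83971303]
[ 582.92095122 -289.1528173     2.30082272] [457.60218524 294.33981764 121.3316119 ]
{'clock': 0.1, 'joints': array([-1.48831320e+00,  1.81459523e-01,  1.60789657e+00, -1.36895179e-05,
        1.35381151e+00, -2.06317014e-01]), 'joint_velocities': array([-0.00025989, -0.00181673, -0.00273203,  0.00015818, -0.00060757,
       -0.00062637]), 'joint_efforts': array([ 5.09271504e-04, -4.34816873e+01, -3.42695868e+01,  7.04137352e-02,
        3.40459286e-02, -3.40876443e-05]), 'tool_pos': array([ 163.72397865, -550.69442971,  237.90983139]), 'ee_rot': array([-5.85791811e-04,  8.01499939e-01, -5.97994337e-01, -5.26314903e-04]), 'ft_force': array([ 0.88372182, -0.23723581,  0.0181666 ]), 'torque': array([ 0.00788187, -0.00899885, -0.02247847]), 'grip_width': 87.97017855763427}
```

View pics/top0.png

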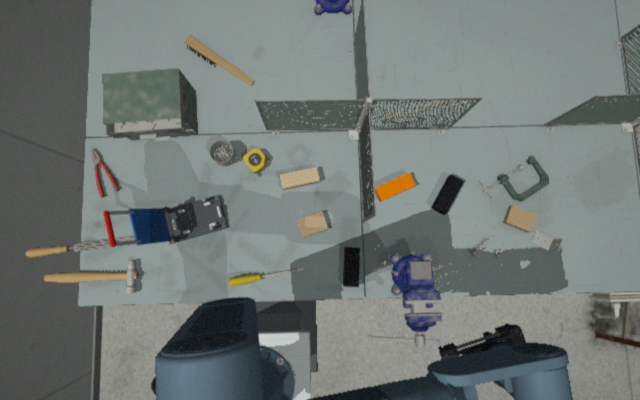

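View pics/scene0.png

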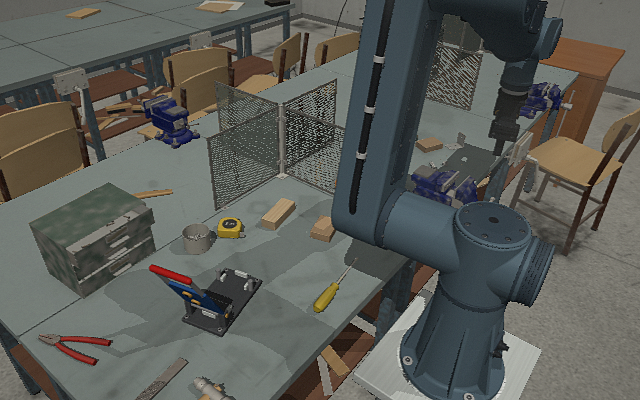

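Top view: the long block is at about (299,178), the short block at (314,222) and the tape at (255,159). The jig is at about (175,220), with its nest to the right, hinge to the left, and the red bar at (110,228). The mesh screen is at column ~367. Next I measure the points.

```bash
python3 - <<'E'
from h import *
w=np.load('top0.npy')
def blk(u0,u1,v0,v1,z0,z1):
    p=w[v0:v1,u0:u1].reshape(-1,3);p=p[(p[:,2]>z0)&(p[:,2]<z1)]
    r=cv2.minAreaRect(p[:,:2].astype(np.float32));print(len(p),r,'z',np.median(p[:,2]))
blk(272,328,160,196,20,40);blk(292,334,206,240,15,40)
blk(165,235,190,245,6,18); blk(98,120,205,250,100,300)
for r in [(220,228)]: print(w[195:245:5,160:236:5,2].round())
f=cv2.imread('pics/top0.png');s=cv2.imread('pics/scene0.png')
a=cv2.resize(f[185:255,95:235],None,fx=5.5,fy=5.5,interpolation=2)[:,:770]
cv2.imwrite('pics/c1.png',a)
cv2.imwrite('pics/c2.png',cv2.resize(s[250:350,140:280],None,fx=5.5,fy=5.5,interpolation=2))
E
```

```text
571 ((627.5328369140625, -142.1520233154297), (47.337120056152344, 119.73712921142578), 10.44688892364502) z 30.245255076896456
527 ((480.3833312988281, -178.40499877929688), (59.47222900390625, 84.83283233642578), 16.633398056030273) z 24.406495494642286
1617 ((507.5220947265625, 176.38394165039062), (192.54806518554688, 166.83279418945312), 89.8616714477539) z 11.882598674538485
274 ((469.62030029296875, 339.3771057128906), (96.52662658691406, 25.17563819885254), 7.846926212310791) z 233.05707228107957
[[-2.  2.  2. -2. -2. -2.  0. -2. -0. -2. -4. 12. -0. -2. -1.  0.]
 [-1. -2. -4. -0. -1. -3. -3. -3. 13. 37. 15. 14. 12. -2. -0. -1.]
 [-2. -2. -1. -6. 11. 15. 12. 12. 15. 15. 12. 13. 12.  1.  3.  3.]
 [69. 58. 30. 12. 28. 10. 13. 11. 12.  9. 16. 15. 15. -4. -3. -2.]
 [71. 55.  9. 10. 14.  9. 13.  9. 15. 11. 12. 13. 25. -2.  1.  3.]
 [78. 58. 50. 17.  8.  6. 12. 14. 11.  9. 11. 11. 14. 10. -3.  3.]
 [83. 69. 54. 26. 15. 12.  7. 13. 10. 17. 26. 12. 16. 11. -4.  2.]
 [88. 70. 52. 15. 13. 24. 15.  9. 12. 10. 12.  9.  1. -3. -3. -1.]
 [91. 75. 51. 16. 13. 15.  7. 13.  1.  4. -2. -6.  3.  1.  3. -2.]
 [99. 75. 54. 43. 11.  3. -1.  2.  7. -3. -7.  1. -3.  0. -3.  1.]]
```

View pics/c1.png

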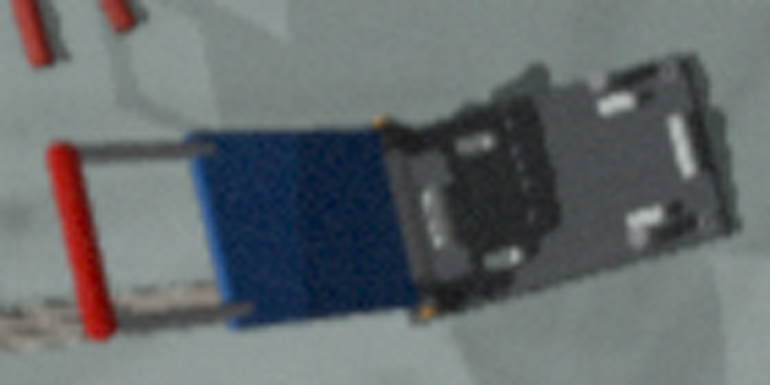

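View pics/c2.png

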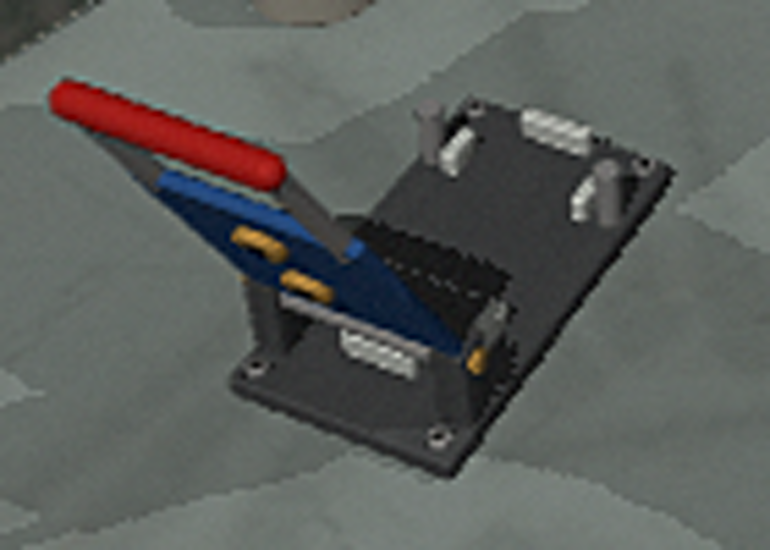

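```bash
cat > jig.py <<'E'
from h import *
from scipy.optimize import least_squares
def proj(c,P):
    K=np.array(c['mtx']);q=np.array(c['attitude'],float)
    p=R.from_quat(q[[1,2,3,0]]).inv().apply(P-np.array(c['xyz']))
    return np.c_[K[0,0]*p[:,0]/-p[:,2]+K[0,2],-K[1,1]*p[:,1]/-p[:,2]+K[1,2]]
E
python3 - <<'E'
from jig import *
T=cap('top');S=cap('scene')
t=[(683,145,0,-72,24),(435,215,0,72,24),(617,102,34,-42,26),(475,141,34,42,26),(645,216,-34,-42,26),(502,256,-34,42,26),(690,52,55,-83,12),(738,232,-55,-83,12)]
s=[(558,131,0,-72,22),(378,352,0,72,22),(458,148,34,-42,22),(585,200,-34,-42,22),(488,320,-34,42,22),(430,108,46,-40,44),(608,163,-46,-40,44),(450,465,-55,107,12),(232,380,55,107,12),(672,175,-55,-83,12),(478,98,55,-83,12)]
t=np.array(t,float);s=np.array(s,float)
px=lambda a,o:(a[:,:2]+.5)/5.5-.5+o
def W(q,a):
    c,n=np.cos(q[2]),np.sin(q[2]);return np.c_[q[0]+c*a[:,2]-n*a[:,3],q[1]+n*a[:,2]+c*a[:,3],a[:,4]]
f1=lambda q:proj(T,W(q,t))-px(t,[95,185]); f2=lambda q:proj(S,W(q,s))-px(s,[140,250])
q0=[500,150,.2]
for n,f in (('top',lambda q:f1(q).ravel()),('sc',lambda q:f2(q).ravel()),('both',lambda q:np.r_[f1(q).ravel(),f2(q).ravel()])):
    r=least_squares(f,q0,x_scale=[100,100,1],loss='soft_l1');print(n,r.x,np.degrees(r.x[2]),np.abs(r.fun).max())
q=r.x;print(f1(q).round(1).tolist(),f2(q).round(1).tolist())
for a in (2.1,2.0,1.9,1.8):
  b=np.array([[0,0,0,80-200*np.cos(a),48+200*np.sin(a)]]);print(a,W(q,b),proj(T,W(q,b)))
for z,(x0,y0,yw) in {30:(627.5,-142.2,10.45)}.items():
  c,n=np.cos(np.radians(yw)),np.sin(np.radians(yw))
  P=np.array([[x0+c*i*23-n*j*60,y0+n*i*23+c*j*60,30] for i,j in((1,1),(1,-1),(-1,-1),(-1,1))])
  for C,nm in((T,'top'),(S,'scene')):
    im=C['frame'][:,:,::-1].copy();cv2.polylines(im,[np.int32(proj(C,P)*16)],True,(0,0,255),1,shift=4)
    g=proj(C,P).mean(0).astype(int);k=im[g[1]-35:g[1]+35,g[0]-35:g[0]+35];k=cv2.resize(k,None,fx=5,fy=5,interpolation=0)
    L=k if nm=='top' else np.hstack([L,k])
cv2.imwrite('pics/blk.png',L)
o=R.from_quat(ctrl.get_obs()['ee_rot'][[1,2,3,0]]).as_matrix();print(o.round(3),'jaw yaw',np.degrees(np.arctan2(o[1,0],o[0,0])))
E
```

```text
top [5.09724759e+02 1.80113214e+02 2.46505710e-01] 14.123736820302563 1.0953197410454152
sc [5.07981704e+02 1.84724029e+02 2.49646453e-01] 14.303688114398192 1.6403775884599554
both [5.09249418e+02 1.82822243e+02 2.50027284e-01] 14.325508134443062 2.2924499699947205
[[-0.6, 0.1], [-0.3, -0.0], [-0.7, 0.1], [-1.0, 0.3], [-0.5, 0.2], [-0.7, 0.3], [-1.8, -0.2], [-1.9, 0.4]] [[0.2, -0.9], [0.8, -1.5], [0.5, -0.4], [0.9, -1.6], [0.3, 0.1], [0.3, -0.4], [0.0, 0.8], [0.0, -0.1], [-0.9, -0.8], [0.7, -2.3], [-1.1, -1.1]]
2.1 [[464.47213266 358.1643476  220.64187333]] [[104.86393477 229.96877757]]
2.0 [[468.86151164 340.97610283 229.85948537]] [[109.64962165 227.89313179]]
1.9 [[473.45665382 322.98211579 237.26001754]] [[115.20647512 225.73630404]]
1.8 [[478.21164606 304.36217644 242.76952618]] [[121.46277023 223.53069055]]
[[ 0.285 -0.959 -0.   ]
 [-0.959 -0.285  0.001]
 [-0.001 -0.    -1.   ]] jaw yaw -73.44811572582483
```

View pics/blk.png

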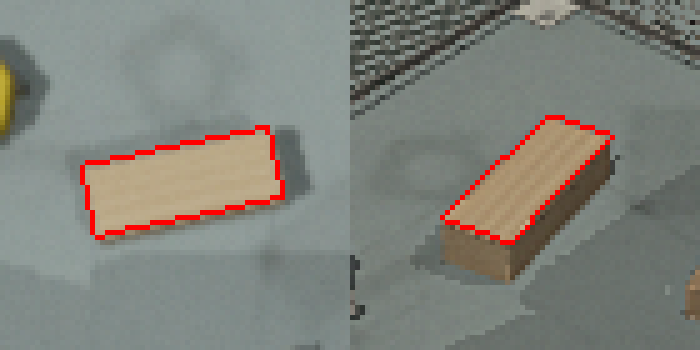

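Block fit verified in both views: centre (627.5, -142.2), yaw 10.4°. The jig is at about (509, 182), yaw 14.2°; the y value still needs checking because the two cameras differ by 4 mm. First I rise and cross above the screen height.

```bash
python3 -m pendant '[100,0.01,0.01,0.04,7, 100,0.03,0.02,0.075,14, 100,0.055,0.045,0.1,21, 100,0.085,0.07,0.105,28, 100,0.115,0.095,0.105,35, 100,0.145,0.12,0.105,42, 100,0.175,0.15,0.105,49, 100,0.2,0.175,0.105,49]' 20; python3 -m pendant '[100,0.03,0.03,0,7, 100,0.06,0.06,0,14, 100,0.09,0.085,0,21, 100,0.12,0.11,0,28, 100,0.15,0.14,0,35, 100,0.18,0.165,0,35, 100,0.21,0.195,0,35, 100,0.235,0.215,0,35]'
```

```text
clock: 0.87
tool_pos: [365.1, -373.9, 343.2]
ee_rot: [-0.0, 0.978, -0.208, -0.0]
ft_force: [0.1, -1.3, 0.6]
grip_width: 87.9
clock: 1.53
tool_pos: [601.6, -156.0, 343.0]
ee_rot: [-0.001, 0.995, 0.096, -0.0]
ft_force: [0.8, -0.0, -0.1]
grip_width: 87.9
```

```bash
python3 -m pendant '[100,0.026,0.014,-0.03,-0.5, 100,0.026,0.014,-0.07,-0.5, 100,0.026,0.014,-0.11,-0.5, 100,0.026,0.014,-0.15,-0.5, 100,0.026,0.014,-0.19,-0.5, 100,0.026,0.014,-0.23,-0.5, 100,0.026,0.014,-0.25,-0.5, 100,0.026,0.014,-0.25,-0.5]'
```

```text
clock: 2.2
tool_pos: [623.3, -140.2, 86.2]
ee_rot: [-0.003, 0.996, 0.092, -0.005]
ft_force: [-1.3, 0.4, -0.8]
grip_width: 88.2
```

```bash
python3 -m pendant '[100,0.004,-0.002,-0.03,0, 100,0.004,-0.002,-0.06,0, 100,0.004,-0.002,-0.078,0, 100,0.004,-0.002,-0.078,0, 100,0.004,-0.002,-0.078,0]'; python3 -m pendant '[40,0,0,0,0, 40,0,0,0,0, 40,0,0,0,0, 40,0,0,0,0, 40,0,0,0,0, 40,0,0,0,0, 40,0,0,0,0, 40,0,0,0,0]' 25
```

```text
clock: 2.62
tool_pos: [627.6, -142.3, 9.0]
ee_rot: [-0.003, 0.996, 0.092, -0.006]
ft_force: [-0.3, -0.8, -0.1]
grip_width: 88.1
clock: 3.28
tool_pos: [627.7, -142.4, 9.2]
ee_rot: [-0.003, 0.996, 0.092, -0.006]
ft_force: [-1.8, 0.4, 3.4]
grip_width: 46.0
```

```bash
python3 -m pendant '[20,0,0,0.02,0, 20,0,0,0.05,0, 20,0,0,0.09,0, 20,-0.012,0.03,0.11,1, 20,-0.026,0.07,0.11,2, 20,-0.04,0.11,0.11,3, 20,-0.054,0.15,0.11,3.7, 20,-0.068,0.187,0.11,3.7]'; python3 -m pendant '[20,-0.014,0.04,0,0, 20,-0.028,0.075,0,0, 20,-0.042,0.11,0,0, 20,-0.05,0.137,0,0, 20,-0.05,0.137,0,0, 20,-0.05,0.137,0,0]'
python3 - <<'E'
from h import *
o=ctrl.get_obs();print(o['tool_pos'],o['ee_rot'],o['grip_width'])
t=cap('top','top1.png');s=cap('scene','scene1.png')
k=lambda i,u,v,w,h,f:cv2.resize(i['frame'][v:v+h,u:u+w,::-1],None,fx=f,fy=f,interpolation=2)
cv2.imwrite('pics/v1.png',np.vstack([k(t,95,165,160,80,5)[:,:800],k(s,140,220,160,40,5)])[:600] if 0 else np.hstack([k(t,120,180,120,100,3.3),k(s,160,220,120,130,330/130)[:330,:300]]))
E
```

```text
clock: 3.95
tool_pos: [558.6, 46.1, 119.0]
ee_rot: [-0.003, 0.992, 0.124, -0.006]
ft_force: [0.4, -0.4, -2.0]
grip_width: 46.1
clock: 4.45
tool_pos: [507.7, 184.4, 118.8]
ee_rot: [-0.003, 0.992, 0.125, -0.006]
ft_force: [-0.2, -1.0, -1.5]
grip_width: 45.6
[507.65287386 184.43085411 118.75395244] [-0.0031463   0.99207268  0.12548286 -0.00599576] 45.63898673297178
```

View pics/v1.png

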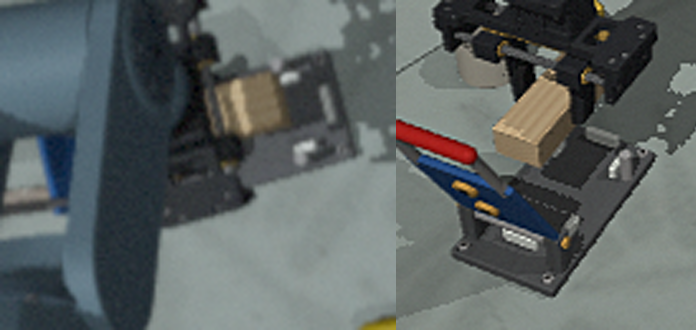

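```bash
python3 -m pendant '[20,0.0015,-0.0024,-0.02,0, 20,0.0015,-0.0024,-0.045,0, 20,0.0015,-0.0024,-0.07,0, 20,0.0015,-0.0024,-0.079,0, 20,0.0015,-0.0024,-0.079,0, 20,0.0015,-0.0024,-0.079,0]'
python3 - <<'E'
from jig import *
o=ctrl.get_obs();print(o['tool_pos'],o['ft_force'])
T=cap('top');S=cap('scene')
q=(509.2,182,.2493);c,n=np.cos(q[2]),np.sin(q[2])
def W(a):
    a=np.array(a,float);return np.c_[q[0]+c*a[:,0]-n*a[:,1],q[1]+n*a[:,0]+c*a[:,1],a[:,2]]
def box(x0,x1,y0,y1,z):return [(x0,y0,z),(x1,y0,z),(x1,y1,z),(x0,y1,z)]
B=[box(-55,55,-83,107,12)]+[box(s*30,s*38,t*32,t*52,26) for s in(1,-1) for t in(1,-1)]+[box(-52/2,26,t*68,t*76,26) for t in(1,-1)]
out=[]
for C,(u,v,w,h) in((T,(205,180,40,60)),(S,(180,265,80,75))):
    f=8 if C is T else 6
    k=cv2.resize(C['frame'][v:v+h,u:u+w,::-1],None,fx=f,fy=f,interpolation=2)
    for b in B: cv2.polylines(k,[np.int32(((proj(C,W(b))-[u,v]+.5)*f-.5)*16)],True,(0,0,255),1,shift=4)
    out.append(cv2.copyMakeBorder(k,0,500-k.shape[0],0,0,0))
cv2.imwrite('pics/v2.png',np.hstack(out))
E
```

```text
clock: 5.05
tool_pos: [510.5, 179.3, 39.9]
ee_rot: [-0.003, 0.992, 0.123, -0.006]
ft_force: [-1.1, -0.6, -1.0]
grip_width: 45.7
[510.51996473 179.33102507  39.90223919] [-1.11735469 -0.60208919 -0.96302101]
```

View pics/v2.png

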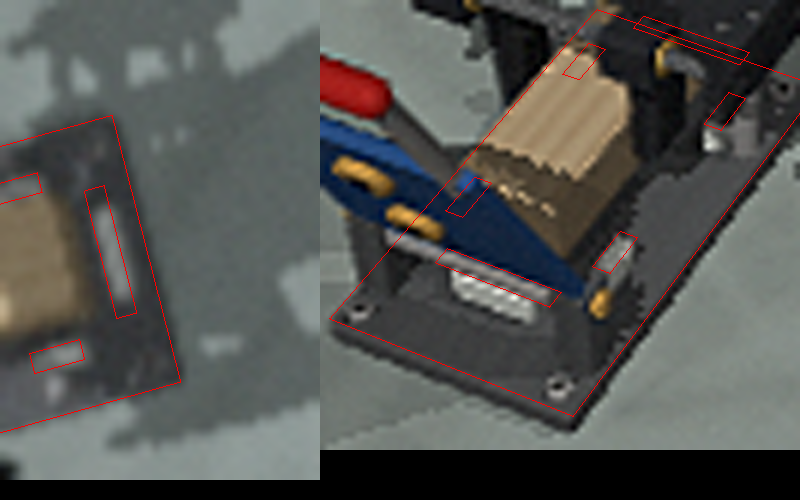

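Outline at (509, 182) matches in both views to within ~1.5 mm. I nudge to the target and settle before lowering.

```bash
python3 -m pendant '[20,-0.0013,0.0024,0,0, 20,-0.0013,0.0024,0,0, 20,-0.0013,0.0024,0,0, 20,-0.0013,0.0024,0,0]';python3 -m pendant '[20,0,0,0,0, 20,0,0,0,0]'
```

```text
clock: 5.48
tool_pos: [510.7, 182.5, 42.0]
ee_rot: [-0.003, 0.992, 0.124, -0.004]
ft_force: [0.1, -0.6, -1.3]
grip_width: 45.9
clock: 5.65
tool_pos: [510.8, 182.6, 42.2]
ee_rot: [-0.003, 0.992, 0.124, -0.004]
ft_force: [-0.5, 0.6, -1.7]
grip_width: 45.7
```

```bash
python3 -m pendant '[20,-0.0016,-0.0009,-0.004,0, 20,-0.0016,-0.0009,-0.008,0, 20,-0.0016,-0.0009,-0.012,0, 20,-0.0016,-0.0009,-0.014,0, 20,-0.0016,-0.0009,-0.014,0]';python3 -m pendant '[20,0,0,-0.002,0, 20,0,0,-0.004,0, 20,0,0,-0.006,0, 20,0,0,-0.007,0, 20,0,0,-0.007,0]'
```

```text
clock: 6.07
tool_pos: [508.6, 181.6, 27.3]
ee_rot: [-0.003, 0.992, 0.124, -0.005]
ft_force: [0.2, 0.0, -2.0]
grip_width: 45.5
clock: 6.48
tool_pos: [508.6, 181.6, 21.1]
ee_rot: [-0.003, 0.992, 0.124, -0.005]
ft_force: [-4.2, -0.2, 8.3]
grip_width: 46.0
```

```bash
python3 -m pendant '[70,0,0,0,0, 70,0,0,0,0, 70,0,0,0,0, 70,0,0,0,0, 70,0,0,0,0]';python3 -m pendant '[70,0,0,0.015,0, 70,0,0,0.04,0, 70,0,0,0.08,0, 70,0,0,0.12,0, 70,0,-0.03,0.16,0, 70,0.02,-0.06,0.2,0, 70,0.03,-0.1,0.24,0, 70,0.03,-0.14,0.27,0]'
python3 - <<'E'
from h import *
w=cap('scene','scene3.png');p=pts(w)
t=cap('top','top3.png')
k=lambda i,u,v,w,h,f:cv2.resize(i['frame'][v:v+h,u:u+w,::-1],None,fx=f,fy=f,interpolation=2)
cv2.imwrite('pics/v3.png',np.hstack([k(t,95,180,140,80,3),k(w,140,240,140,90,2.68)[:240]]))
q=(509,181.8,.2493);c,n=np.cos(q[2]),np.sin(q[2])
for nm,i in(('s',w),('t',t)):
  P=pts(i).reshape(-1,3);d=P[:,:2]-q[:2];X=d[:,0]*c+d[:,1]*n;Y=-d[:,0]*n+d[:,1]*c
  m=(abs(X)<20)&(abs(Y)<55)&(P[:,2]<60);print(nm,m.sum(),[ (y,np.median(P[m&(abs(Y-y)<10),2]).round(1)) for y in(-45,-20,0,20,45)])
  m=(abs(X)<45)&(abs(Y)<80)&(P[:,2]>34)&(P[:,2]<47);print(np.percentile(X[m],[3,97]),np.percentile(Y[m],[3,97]))
  m=(abs(X)<36)&(Y>60)&(P[:,2]>190);print('bar',m.sum(),np.median(Y[m]),np.median(P[m,2]) )
E
```

```text
clock: 6.9
tool_pos: [508.7, 181.6, 21.1]
ee_rot: [-0.003, 0.992, 0.124, -0.005]
ft_force: [-0.8, 0.5, 0.2]
grip_width: 61.7
clock: 7.57
tool_pos: [535.6, 73.3, 265.4]
ee_rot: [-0.003, 0.992, 0.125, -0.004]
ft_force: [0.7, -0.4, 0.2]
grip_width: 61.8
s 544 [(-45, np.float64(42.1)), (-20, np.float64(41.6)), (0, np.float64(41.5)), (20, np.float64(41.3)), (45, np.float64(41.6))]
[-23.75592678  22.07280863] [-53.57475599  52.45924636]
bar 244 171.92376956243885 233.34285330430112
t 0 [(-45, np.float64(nan)), (-20, np.float64(nan)), (0, np.float64(nan)), (20, np.float64(nan)), (45, np.float64(nan))]
[24.81199278 42.53877576] [71.33358088 73.44029894]
bar 0 nan nan
  return _methods._mean(a, axis=axis, dtype=dtype,
  ret = ret.dtype.type(ret / rcount)
```

View pics/v3.png

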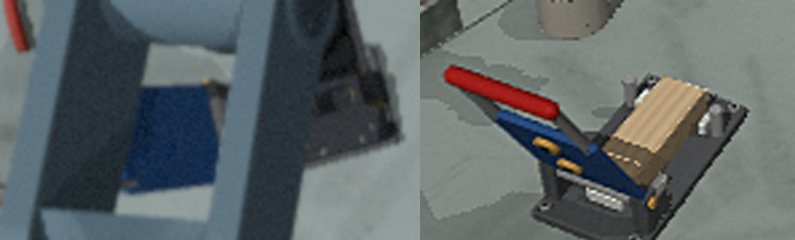

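Block lies flat: its top is 41–42 mm over its whole length, and its centre is within about 1 mm of the nest. The leaf is at about 2.03 rad. Next I pinch the bar from above with the jaws along the jig's y and carry it along the arc.

```bash
python3 -m pendant '[65,0,0.01,0.03,-7, 65,-0.005,0.03,0.06,-14, 65,-0.015,0.06,0.07,-21, 65,-0.025,0.1,0.07,-28, 65,-0.035,0.14,0.07,-35, 65,-0.045,0.18,0.07,-42, 65,-0.055,0.22,0.07,-49, 65,-0.068,0.255,0.07,-56]'; python3 -m pendant '[65,0,0.01,0,-7, 65,0,0.01,0,-14, 65,0,0.01,0,-21, 65,0,0.01,0,-28, 65,0,0.01,0,-34, 65,0,0.01,0,-34, 65,0,0.01,0,-34]'
```

```text
clock: 8.33
tool_pos: [473.4, 314.7, 337.2]
ee_rot: [-0.001, 0.941, -0.34, -0.0]
ft_force: [1.4, -0.2, -0.2]
grip_width: 57.1
clock: 8.92
tool_pos: [472.7, 325.0, 336.2]
ee_rot: [-0.0, 0.801, -0.598, -0.0]
ft_force: [-0.0, 0.3, -0.0]
grip_width: 57.0
```

```bash
python3 -m pendant '[65,-0.005,0.0185,0,-2, 65,-0.005,0.0185,-0.03,-2, 65,-0.005,0.0185,-0.06,-2, 65,-0.005,0.0185,-0.06,-2, 65,-0.005,0.0185,-0.06,-2]'
python3 - <<'E'
from h import *
o=ctrl.get_obs();print(o['tool_pos'])
w=cap('scene')
cv2.imwrite('pics/v4.png',cv2.resize(w['frame'][210:330,100:240,::-1],None,fx=4,fy=4,interpolation=2))
E
```

```text
clock: 9.33
tool_pos: [466.5, 343.1, 274.5]
ee_rot: [0.002, 0.791, -0.611, -0.001]
ft_force: [-0.8, -0.1, 0.8]
grip_width: 57.2
[466.54624038 343.11809814 274.45839901]
```

View pics/v4.png

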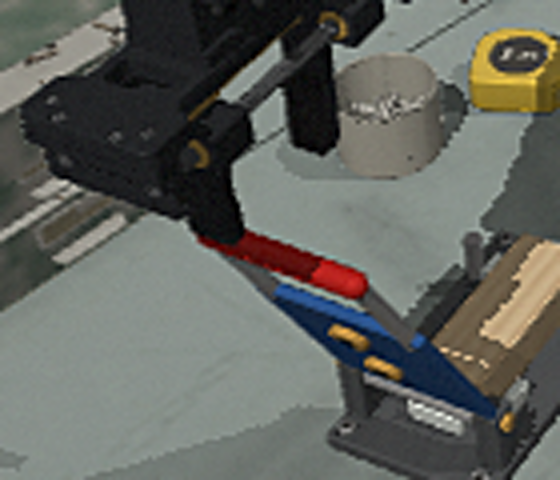

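The fingers straddle the bar: near tip at (225,240), far tip at (315,150), bar middle at (285,262), 4x crop. Lower and close.

```bash
python3 -m pendant '[65,0.001,0.0005,-0.02,0, 65,0.001,0.0005,-0.04,0, 65,0.001,0.0005,-0.06,0, 65,0.001,0.0005,-0.065,0, 65,0.001,0.0005,-0.065,0]';  python3 -m pendant '[8,0,0,0,0, 8,0,0,0,0, 8,0,0,0,0, 8,0,0,0,0, 8,0,0,0,0, 8,0,0,0,0, 8,0,0,0,0]' 12
python3 - <<'E'
from h import *
q=(509,181.8,.2493);c,n=np.cos(q[2]),np.sin(q[2])
o=ctrl.get_obs();p=o['tool_pos'];d=p[:2]-q[:2];Y=-d[0]*n+d[1]*c;print('jig',d[0]*c+d[1]*n,Y,p[2],o['grip_width'],o['ft_force'])
a0=np.arctan2(p[2]+19-48,80-Y);print('a',a0,np.hypot(p[2]+19-48,80-Y))
for a in np.arange(2.0,-.03,-.1):
  y=80-200*np.cos(a);print(round(a,2),(np.array([q[0]-n*y-p[0],q[1]+c*y-p[1],48+200*np.sin(a)-19-p[2]])).round(1))
E
```

```text
clock: 9.8
tool_pos: [468.8, 343.9, 211.8]
ee_rot: [0.0, 0.791, -0.611, -0.001]
ft_force: [-0.1, 0.6, 0.2]
grip_width: 57.4
clock: 10.38
tool_pos: [468.8, 343.9, 212.0]
ee_rot: [0.0, 0.791, -0.611, -0.001]
ft_force: [0.4, 0.1, 0.4]
grip_width: 13.4
jig 1.0498498653826402 167.04248619675081 211.98756761734094 13.400706285012426 [0.44618976 0.08612528 0.42334101]
a 2.014794701347104 202.63475591769168
2.0 [-0.1 -4.  -1.1]
1.9 [  4.5 -22.    6.3]
1.8 [  9.2 -40.6  11.8]
1.7 [ 14.1 -59.6  15.3]
1.6 [ 19.  -79.   16.9]
1.5 [ 23.9 -98.3  16.5]
1.4 [  28.8 -117.6   14.1]
1.3 [  33.7 -136.5    9.7]
1.2 [  38.3 -154.8    3.4]
1.1 [  42.8 -172.5   -4.7]
1.0 [  47.1 -189.3  -14.7]
0.9 [  51.1 -205.1  -26.3]
0.8 [  54.8 -219.6  -39.5]
0.7 [  58.2 -232.9  -54.1]
0.6 [  61.2 -244.6  -70.1]
0.5 [  63.8 -254.7  -87.1]
0.4 [  65.9 -263.1 -105.1]
0.3 [  67.6 -269.8 -123.9]
0.2 [  68.8 -274.6 -143.3]
0.1 [  69.6 -277.5 -163. ]
-0.0 [  69.8 -278.4 -183. ]
```

```bash
python3 -m pendant '[8,0.002,-0.013,0.005,0, 8,0.0045,-0.022,0.008,0, 8,0.007,-0.031,0.011,0, 8,0.009,-0.041,0.0135,0, 8,0.014,-0.06,0.017,0, 8,0.019,-0.079,0.0185,0, 8,0.024,-0.098,0.0185,0, 8,0.024,-0.098,0.0185,0]'
cat > rel.py <<'E'
from h import *
q=(509,181.8,.2493);c,n=np.cos(q[2]),np.sin(q[2])
o=ctrl.get_obs();p=o['tool_pos'];d=p[:2]-q[:2];Y=-d[0]*n+d[1]*c
print('jig',d[0]*c+d[1]*n,Y,p[2],o['grip_width'],o['ft_force'])
a0=np.arctan2(p[2]+17-48,80-Y);print('a',a0,np.hypot(p[2]+17-48,80-Y))
for a in np.arange(np.floor(a0*10)/10,-.03,-.1):
  y=80-200*np.cos(a);print(round(a,2),(np.array([q[0]-n*y-p[0],q[1]+c*y-p[1],48+200*np.sin(a)-17-p[2]])).round(1))
E
python3 rel.py
```

```text
clock: 11.05
tool_pos: [493.9, 242.7, 231.1]
ee_rot: [0.001, 0.79, -0.613, 0.0]
ft_force: [-0.4, -1.9, 4.8]
grip_width: 13.1
jig 0.40561634263574575 62.783315641943624 231.05989961297902 13.14009292748075 [-0.40164649 -1.89798374  4.81535313]
a 1.484950185371957 200.79934674555142
1.4 [  3.7 -16.4  -3. ]
1.3 [  8.6 -35.3  -7.3]
1.2 [ 13.2 -53.6 -13.7]
1.1 [ 17.7 -71.3 -21.8]
1.0 [ 22.  -88.1 -31.8]
0.9 [  26.  -103.9  -43.4]
0.8 [  29.7 -118.4  -56.6]
0.7 [  33.1 -131.7  -71.2]
0.6 [  36.1 -143.4  -87.1]
0.5 [  38.7 -153.5 -104.2]
0.4 [  40.8 -161.9 -122.2]
0.3 [  42.5 -168.6 -141. ]
0.2 [  43.7 -173.4 -160.3]
0.1 [  44.5 -176.3 -180.1]
-0.0 [  44.7 -177.2 -200.1]
```

Forces are small and the leaf is following. Continue.

```bash
python3 -m pendant '[8,0.0037,-0.0164,-0.003,0, 8,0.0086,-0.0353,-0.0073,0, 8,0.0132,-0.0536,-0.0137,0, 8,0.0177,-0.0713,-0.0218,0, 8,0.022,-0.0881,-0.0318,0, 8,0.026,-0.1039,-0.0434,0, 8,0.0297,-0.1184,-0.0566,0, 8,0.0297,-0.1184,-0.0566,0]'
python3 rel.py
```

```text
clock: 11.72
tool_pos: [523.9, 122.2, 172.3]
ee_rot: [0.002, 0.79, -0.613, 0.0]
ft_force: [4.1, -1.8, -1.0]
grip_width: 13.4
jig -0.32143874273337225 -61.452797262974855 172.34087469131393 13.384984125005564 [ 4.13061529 -1.80099491 -1.04169612]
a 0.785002388750004 199.9653387765639
0.7 [  3.2 -11.1 -12.5]
0.6 [  6.1 -22.8 -28.4]
0.5 [  8.7 -32.9 -45.5]
0.4 [ 10.9 -41.4 -63.5]
0.3 [ 12.6 -48.  -82.2]
0.2 [  13.8  -52.8 -101.6]
0.1 [  14.5  -55.7 -121.4]
0.0 [  14.8  -56.7 -141.3]
```

```bash
python3 -m pendant '[8,0.0032,-0.0111,-0.0125,0, 8,0.0061,-0.0228,-0.0284,0, 8,0.0087,-0.0329,-0.0455,0, 8,0.0109,-0.0414,-0.0635,0, 8,0.0126,-0.048,-0.0822,0, 8,0.0138,-0.0528,-0.1016,0, 8,0.0142,-0.0545,-0.112,0, 8,0.0142,-0.0545,-0.112,0]'
python3 rel.py
```

```text
clock: 12.38
tool_pos: [537.3, 67.9, 58.0]
ee_rot: [0.002, 0.79, -0.614, -0.001]
ft_force: [2.5, 1.3, -3.4]
grip_width: 13.6
jig -0.6444878348910912 -117.38383196605005 57.9798887514666 13.602846698507664 [ 2.54060748  1.28984595 -3.41987435]
a 0.13584558297368973 199.2192046933312
0.1 [ 1.  -1.4 -7. ]
0.0 [  1.3  -2.4 -27. ]
```

```bash
python3 -m pendant '[8,0.001,-0.0014,-0.007,0, 8,0.001,-0.002,-0.013,0, 8,0.0013,-0.0024,-0.018,0, 8,0.0013,-0.0024,-0.023,0, 8,0.0013,-0.0024,-0.026,0, 8,0.0013,-0.0024,-0.026,0]'; python3 -m pendant '[8,0,0,-0.001,0, 8,0,0,-0.002,0, 8,0,0,-0.003,0, 8,0,0,-0.003,0]'
```

```text
clock: 12.88
tool_pos: [538.2, 66.5, 32.1]
ee_rot: [0.002, 0.79, -0.614, -0.001]
ft_force: [-2.0, 6.1, 5.3]
grip_width: 13.3
clock: 13.22
tool_pos: [538.8, 66.7, 30.5]
ee_rot: [0.002, 0.79, -0.613, -0.001]
ft_force: [-5.0, 2.5, 14.1]
grip_width: 13.4
```

```bash
python3 -m pendant '[8,0,0,-0.001,0, 8,0,0,-0.002,0, 8,0,0,-0.002,0]'; python3 -m pendant '[8,0,0,0,0, 60,0,0,0,0, 60,0,0,0,0, 60,0,0,0,0, 60,0,0,0,0, 60,0,0,0,0]';  python3 -m pendant '[60,0,0,0.02,0, 60,0,0,0.05,0, 60,0,0,0.09,0, 60,0,0,0.13,0, 60,0,0,0.17,0, 60,0,0,0.2,0, 60,0,-0.04,0.21,0, 60,0,-0.08,0.21,0]'; python3 -m pendant '[60,0,-0.04,0.02,0, 60,0,-0.08,0.02,0, 60,0,-0.12,0.02,0, 60,0,-0.12,0.02,0]'
python3 - <<'E'
from h import *
w=cap('scene');t=cap('top')
k=lambda i,u,v,w,h,f:cv2.resize(i['frame'][v:v+h,u:u+w,::-1],None,fx=f,fy=f,interpolation=2)
cv2.imwrite('pics/v5.png',np.hstack([k(t,130,140,200,120,2),k(w,140,200,210,150,2)[:240]]))
q=(509,181.8,.2493);c,n=np.cos(q[2]),np.sin(q[2])
f=np.float32
P=pts(w).reshape(-1,3);d=P[:,:2]-q[:2];X=d[:,0]*c+d[:,1]*n;Y=-d[:,0]*n+d[:,1]*c
for y in(60,40,0,-30,-45,-120):
  m=(abs(X)<25)&(abs(Y-y)<5)&(P[:,2]>38)&(P[:,2]<90);print(y,m.sum(),np.median(P[m,2]))
for nm,(a,b) in {'short':((480.4,-178.4),18),'tape':((690,0),20)}.items():
  m=(np.hypot(P[:,0]-a[0],P[:,1]-a[1])<80)&(P[:,2]>b)&(P[:,2]<40);print(nm,cv2.minAreaRect(P[m,:2].astype(f)) if m.any() else 0)
  P0=np.load('scene0.npy').reshape(-1,3);m=(np.hypot(P0[:,0]-a[0],P0[:,1]-a[1])<80)&(P0[:,2]>b)&(P0[:,2]<40);print('  before',cv2.minAreaRect(P0[m,:2].astype(f)) if m.any() else 0)
E
```

```text
clock: 13.47
tool_pos: [539.2, 66.8, 29.5]
ee_rot: [0.002, 0.79, -0.613, -0.0]
ft_force: [-3.9, 1.7, 11.5]
grip_width: 13.1
clock: 13.97
tool_pos: [539.0, 66.7, 29.3]
ee_rot: [0.002, 0.79, -0.613, -0.0]
ft_force: [0.7, -0.9, -0.1]
grip_width: 44.2
clock: 14.63
tool_pos: [541.1, -13.0, 243.9]
ee_rot: [0.0, 0.791, -0.611, 0.003]
ft_force: [0.0, -0.6, -1.2]
grip_width: 52.8
clock: 14.97
tool_pos: [541.0, -139.8, 264.4]
ee_rot: [0.001, 0.79, -0.614, 0.005]
ft_force: [0.3, -0.0, 0.9]
grip_width: 53.2
60 72 51.51151538098293
40 76 52.11543149676976
0 57 52.22421531936982
-30 55 52.91764911640735
-45 38 50.9064437921208
-120 41 54.144413362565615
short ((496.15289306640625, -164.32672119140625), (42.7443733215332, 96.49898529052734), 37.09630584716797)
  before ((479.4348449707031, -175.37210083007812), (61.14447784423828, 91.22225952148438), 15.355842590332031)
tape ((697.54150390625, 21.860729217529297), (113.89266967773438, 78.3270263671875), 60.68281173706055)
  before ((697.5634765625, 21.823261260986328), (114.03477478027344, 81.05089569091797), 60.46747970581055)
```

View pics/v5.png

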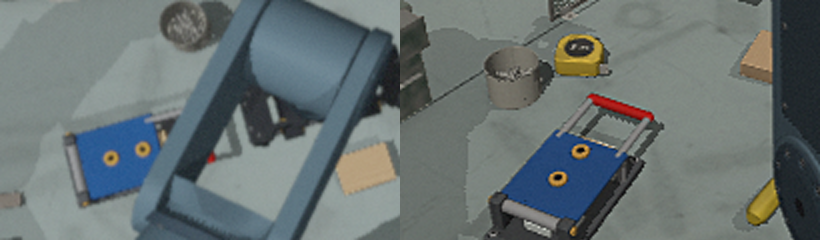

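The leaf is level: plate top reads 51–53 mm (52 expected) and bar top about 54 mm (55 expected). It took 14 N at the stop against the 2–4 N that moves it. The bystanders look untouched, so I hand in.

```bash
python3 -c "
from rig import ctrl
print(ctrl.get_obs()['clock']);print(ctrl.close_job())"
```

```text
15.0667
the job is handed in; nothing more can be done
None
```

The long block is lying flat in the drill jig's nest and the blue leaf is closed over it. I let go of both and handed in at about 15 s of the 69 s allowed.

**Checks that agreed**
- **Block:** its top measured 41–42 mm along its whole length (42 expected), and its centre was within about 1 mm of the nest centre.
- **Leaf:** the plate top measured 51–53 mm (52 expected) and the bar top about 54 mm (55 expected). The bar took up to 14 N at the stop, well above the 2–4 N that moves it. After release the gripper was well clear and the wrist force about zero.
- **Tape measure:** same position before and after.

**Checks that disagreed or were incomplete**
- **Jig position:** the two cameras differed by about 4 mm along y. I aimed between the two, leaning slightly to the top camera, and the block seated without trouble.
- **Last push on the bar:** the force fell slightly, from 14 to 11.5 N, while the fingers moved another 1 mm down. They probably slipped on the bar at its stop. I did not press it again.
- **Short block:** the arm hid part of it in the final scene view, so its numbers before and after do not match. It shows in the final top view, but I did not measure its position there. The gripper never went low near it.

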